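# Recharge the horseshoe magnet with the key held on

## Robot

A 7-joint arm with a two-finger parallel gripper is mounted at the origin on the work surface. World frame = base frame: x ahead of the robot, y to its left, z up, the work surface at z = 0. Lengths are in m, angles in rad, forces in N, time in s.
With the tool pointing down it reaches from about 0.425 to 1.025 m from the base axis. Payload 9.4 kg.
Tool frame: the origin (TCP) lies at the very end of the fingers, on their centre line; the grasp point (between the pads) lies manip.pinch_z behind it (manip.pinch_z is the distance from the TCP to the grasp point, in m); z points along the fingers, x is the direction in which the jaws open and shut, and the axes are right-handed (so a half turn about z gives the same grasp; the last joint's range is limited). The gripper opens to 93 mm and grips with 3 to 60 N. Pads are 15 mm wide; open, the fingers measure 128 mm over their backs; the gripper's body (75 mm by 188 mm) begins 65 mm behind the grasp point.
Start: joints at [1.155, 0.599, -0.003, 1.599, 0.002, 0.943, -0.08], TCP at [0.241, -0.684, 0.219] pointing down, gripper open.
Joint ranges: [-2.57, 2.57], [-0.35, 1.97], [-1.29, 1.29], [0.11, 2.56], [-1.05, 4.19], [0.11, 1.86], [-2.63, 2.63]. Speed limits (rad/s): [2.22, 2.22, 3.01, 3.01, 3.14, 3.14, 3.14].

## Interface

Orientations are given as a rotation vector (axis times angle).
In Python, from cell import manip gives the robot as it stands. Calls block until the motion is done:
- manip.move_ptp(position, orientation): joint-space move of the TCP to a pose.
- manip.move_l(position, rot=None, rate=0.15, force_limit=None): straight line of the TCP; rot=None keeps the orientation; rate is the mean speed in m/s. With force_limit (N) it stops when the force on the tool has changed by that much, and returns True; else False.
- manip.move_j(angles): joint-space move.
- manip.open() and manip.clamp(force=None): open the fingers fully, or close them until they stop; force is the grip in N (None keeps the last).
- manip.dwell(seconds).
- manip.solve_ik(position, orientation): joint angles nearest the present ones, or None.
- manip.camera(name): name is "scene" or "side" or "wrist"; returns a dict with "image" (480x640x3 uint8, red, green, blue), "fx", "fy", "cx", "cy" (pixels), "rvec" (rotation vector, rad) and "tvec" (3), from world to camera coordinates, as OpenCV has them. Camera axes: x right, y down, z forward; pixel columns grow to the right and rows downward; lengths in m; the calibration is good to about 2 mm. A picture is of the moment at which its call begins. There is no depth.
A pose or a line that the arm cannot do raises manip.Unreachable and nothing moves.
- manip.finish_job(): hands the job in, once; it reports no verdict.
Trained networks look in a picture, given as the dict that the camera call returned (one of the last four; its "shot" number tells which), for a name from the list of things; names that differ only in an ending like _2 or _b are one class to them, and where a whole thing is asked for, a point or a joint stands for the part that bears it (a point fixed in the world has none). Each returns a list of dicts, best first, with "confidence" (0 to 1); they miss things now and then, are a little off and sometimes report something else, mostly with a low value. They report only what shows in the picture. A call takes as long as a camera call. They do not tell look-alikes from the thing itself.
- manip.look_for(picture, thing): "at" ([x, y, z] in m, in world coordinates, good to about 4 mm: the middle of the surface that is visible of it).
- manip.tip_of(picture, thing): "at" ([x, y, z] in m, in world coordinates, good to about 4 mm: a listed point, or the origin of a listed thing).
Readings, each from a call of its own:
- manip.read_t(): time.
- manip.read_joints(): joint angles.
- manip.read_dq(): joint speeds.
- manip.read_joint_torque(): joint torques, N m.
- manip.read_tcp_pos(): TCP position.
- manip.read_orientation(): TCP orientation.
- manip.read_contact_force(): force on the tool from outside, world axes, zero at the start.
- manip.read_torque(): the same for the moment, N m.
- manip.read_grip_width(): finger opening in m.
Only numpy, scipy, OpenCV 4.12 (cv2) and the standard library are available. Lean on these libraries where they do the work, as an engineer would, in place of code of your own. Each camera call takes 0.05 s, during which the arm holds its last target.

## Task

The horseshoe magnet needs recharging: lay it flat, fully home, in the horseshoe-shaped nest of the grey magnet charger and let go of it. Then take the red-headed key from the wooden block, push it fully home into the charger's key switch, working it past the sticky pins, turn it a quarter turn clockwise to the stop and finish still holding it there, because the switch springs back when let go. Leave the blue-headed key, the other two magnets and everything else where they are.

Things in the scene. Friction and masses are not known exactly. Their poses are not given: they have to be found in the camera images.
- horseshoe_center (a point): Horseshoe magnet, dark steel with bright pole ends, a U lying flat, 22 mm thick, 0.3 kg. Point: centre of mass, half-way up, in the U's open middle. Own x runs from the bend to the pole ends, z up. Two parallel legs 14 mm wide, outer faces at y = +-30 mm, straight from x = -4 to +38 mm (pole ends), 32 mm gap; the round bend reaches x = -34 mm. Can be taken across both legs (60 mm).
- horseshoe_bend (a point): The middle of the horseshoe magnet's bend, 27.3 mm from horseshoe_center along its own -x, half-way up.
- horseshoe_nest (a point): Horseshoe-shaped nest in the charger's dark top plate: point on its floor (62 mm above the counter), 11 mm under horseshoe_center when seated. Axes as the charger; pole ends go to +x, bend to -x. 8 mm deep, 4 mm clearance all round, an island between the legs; the seated magnet stands 14 mm above the plate. Steel pole pieces show in the floor under the pole ends.
- horseshoe_nest_bend (a point): The place on the nest floor under horseshoe_bend when the magnet is seated.
- red_key_head (a point): Centre of the red plastic head of the charger's key, standing upright, blade down, in a slot of the wooden block. Head 30 mm (own x) by 10 mm (own y) by 30 mm high (15 mm up and down from here); take it across the 10 mm. Below it a 10 mm round neck, then the collar, whose underside is 25 mm below this point and rests on the block's top. Own z up. 35 g.
- red_key_collar (a point): Underside of the red key's round collar (16 mm across, 3 mm thick), on the key's axis, 25 mm below red_key_head; it rests on the key switch's face when fully home. Below it the flat steel blade, 12 mm (own x) by 4 mm (own y), 26 mm long, tip rounded, alike on both sides: it fits either way round. Axes as red_key_head.
- keyway (a point): Middle of the key switch's brass face, 73 mm above the counter, in a 35 mm steel bezel 1 mm higher. Fixed, axes as the charger. Slot 14.4 mm along x, 5 mm along y at rest, 28 mm deep, with a 16.4 x 7.2 mm lip. Two sticky pins 8 to 14 mm down and one under the tip in the last 5 mm: push down with 5 to 15 N; rocking along x by 1.5 mm frees them. Locked until the collar is within 1 mm of the face.
- plug (a joint): Turn of the key switch: 0 at rest (slot along the charger's x), grows clockwise seen from above to the stop at 1.57 rad, against a spring of 0.02 N m at rest to 0.09 N m at the stop; springs back when let go. The key has about 0.1 rad of play in the slot.
- blue_key_head (a point): Centre of the blue head of another key, same form as the red one, in the other slot of the key block, 60 mm away; leave it there.
- key_block: Wooden key block, fixed, 50 mm (x) by 120 mm (y) by 36 mm high; origin at the centre of its underside. The two keys stand in slots at y = +30 and -30 mm, on the middle line, the broad sides of their heads facing +-x of the block; which key is in which slot changes.
- charger: Magnet charger, fixed: light grey casing 190 mm (x) by 290 mm (y) by 62 mm high, black front panel facing its -x; origin at the centre of its underside. On top: the dark nest plate (8 mm high, 110 mm in x, y from -60 to +120 mm) and, near the -y end, the key switch with an amber lamp behind it.
- bar_magnet: Bar magnet, half red, half bright steel, 80 x 16 x 12 mm, lying in its nest on the charger; origin at the centre of its underside; leave it.
- disc_magnet: Dark disc magnet with a red spot, 34 mm across, 12 mm high, in its round nest on the charger; origin at the centre of its underside; leave it.
- bins: Stack of three empty nested plastic bins, 156 x 196 mm, 143 mm high; origin at the centre of the underside; leave it.
- caddy: Stainless clothespin caddy, 110 mm across, 105 mm high with a wire handle up to 177 mm; origin at the centre of its underside; leave it.
- pen_cup: White ceramic cup of pens, 80 mm across, 95 mm high, the pens up to 155 mm; origin at the centre of its underside; leave it.
Not all that is in view belongs to the job. There is more than one size of the part that bears red_key_head; the job needs the smallest.

How it is judged:
On the way, in this order (a step that is already met when the one before it is completed fails the run):
1. the horseshoe magnet lies fully home in its nest, let go (horizontal distance between horseshoe_center and horseshoe_nest below 0.007 m and horizontal distance between horseshoe_bend and horseshoe_nest_bend below 0.009 m and z of horseshoe_center in the frame of horseshoe_nest below 0.014 m and angle between horseshoe_center's own z axis and vertical below 0.08 rad and contact force between the fingers and horseshoe below 0.1 N), for 0.2 s.
2. the red key is fully home in the key switch, not yet turned (horizontal distance between red_key_collar and keyway below 0.004 m and z of red_key_collar in the frame of keyway below 0.002 m and angle between red_key_collar's own z axis and vertical below 0.12 rad and value of joint plug below 0.3 rad), for 0.05 s.
3. the key is turned a quarter, to the stop (horizontal distance between red_key_collar and keyway below 0.004 m and z of red_key_collar in the frame of keyway below 0.002 m and angle between red_key_collar's own z axis and vertical below 0.12 rad and value of joint plug above 1.3 rad), for 0.3 s.
At the end, for the whole second after the job is handed in: The gripper still grips the red key (over 1 N), home in the switch (collar within 2 mm of its face, 4 mm of its middle, 7 degrees of upright), turned at least 1.3 rad; the magnet flat in its nest within 7 mm (9 at the bend, 3 in height), untouched by the fingers; all else within 15 mm of its start (all of step 1 and all of step 3 and contact force between the fingers and red_key above 1 N and distance of each of blue_key_head, bar_magnet, disc_magnet, bins, caddy, pen_cup from where it was at the start of the episode below 0.015 m); the arm keeps its last pose, push and grip.
It fails at once if another thing is shifted by more than 25 mm (distance of any of blue_key_head, bar_magnet, disc_magnet, bins, caddy, pen_cup from where it was at the start of the episode above 0.025 m).
It also fails if it takes over 67 s, if anything falls off the work surface, if the arm or the gripper's body presses on something with over 40 N, if the wrist force passes 120 N, or if a joint passes its speed limit or range.

## Working session

There is one attempt and no reset: what is moved stays moved. The work goes in short steps, each a Python script; the robot and the scene stay as the last script left them, time stands still between calls to the robot, and variables do not carry over. Pictures are saved under pics/ and viewed, and the job is handed in when it is done.

```bash
ls; mkdir -p pics
cat > h.py <<'E'
import numpy as np, cv2
from cell import manip
from scipy.spatial.transform import Rotation as R
def save(p,n): cv2.imwrite(f'pics/{n}.png',cv2.cvtColor(p['image'],cv2.COLOR_RGB2BGR))
def proj(p,X):
    return cv2.projectPoints(np.array(X,float).reshape(-1,3),np.array(p['rvec']),np.array(p['tvec']),np.array([[p['fx'],0,p['cx']],[0,p['fy'],p['cy']],[0,0,1.]]),None)[0].reshape(-1,2)
def ray(p,uv,z):
    M=R.from_rotvec(np.array(p['rvec']).ravel()).as_matrix();t=np.array(p['tvec']).ravel()
    c=-M.T@t; d=M.T@np.array([(uv[0]-p['cx'])/p['fx'],(uv[1]-p['cy'])/p['fy'],1])
    return c+d*(z-c[2])/d[2]
def down(yaw): # tool x at angle yaw in world, z down
    c,s=np.cos(yaw),np.sin(yaw)
    return R.from_matrix(np.array([[c,s,0],[s,-c,0],[0,0,-1]])).as_rotvec()
E
python3 - <<'E'
from h import *
print(manip.pinch_z,manip.read_t(),manip.read_tcp_pos(),manip.read_orientation(),manip.read_grip_width())
for c in ['scene','side','wrist']:
    p=manip.camera(c);save(p,c+'0')
    M=R.from_rotvec(np.array(p['rvec']).ravel()).as_matrix();print(c,-M.T@np.array(p['tvec']).ravel(),M[2])
    if c=='wrist':continue
    for n in ['horseshoe_center','horseshoe_bend','horseshoe_nest','horseshoe_nest_bend','red_key_head','red_key_collar','blue_key_head','keyway','key_block','charger']:
        print(n,[(np.round(d['at'],4).tolist(),round(d['confidence'],2)) for d in manip.tip_of(p,n)[:4]])
print(manip.read_t())
E
```

```text
pics
0.0188 0.0 [ 0.24078468 -0.68333596  0.21774586] [-2.56357748e+00  1.81458523e+00  2.13249704e-03] 0.09306735777449668
scene [1.54551935 0.04309317 0.75874363] [-0.82119425 -0.05942215 -0.56754648]
horseshoe_center [([0.469, 0.3288, 0.0099], 0.67)]
horseshoe_bend [([0.4899, 0.3173, 0.0103], 0.54)]
horseshoe_nest [([0.5682, 0.0086, 0.0637], 0.71)]
horseshoe_nest_bend [([0.5347, -0.0081, 0.0647], 0.97), ([0.4702, -0.3383, 0.0362], 0.49)]
red_key_head [([0.4573, -0.4324, 0.0691], 0.81), ([0.5498, -0.3573, 0.0667], 0.8), ([0.4697, -0.3406, 0.0576], 0.64)]
red_key_collar [([0.5548, -0.3515, 0.0359], 0.65), ([0.4712, -0.3394, 0.0398], 0.6), ([0.4562, -0.4374, 0.0296], 0.56)]
blue_key_head [([0.4588, -0.3106, 0.0026], 0.69), ([0.452, -0.2784, 0.0598], 0.45)]
keyway [([0.5545, -0.0844, 0.0752], 0.81)]
key_block [([0.7838, -0.0149, 0.0004], 0.73), ([0.4588, -0.3087, -0.0031], 0.66)]
charger [([0.5581, 0.0178, 0.0012], 0.72)]
side [ 0.29651682 -0.53049221  0.78652344] [ 0.32265542  0.56654121 -0.75823779]
horseshoe_center [([0.4651, 0.3308, 0.0081], 0.58), ([0.6875, -0.3678, -0.0001], 0.44)]
horseshoe_bend [([0.4899, 0.3136, 0.0128], 0.72), ([0.6853, -0.3698, -0.0027], 0.51)]
horseshoe_nest [([0.5634, 0.0024, 0.0615], 0.93)]
horseshoe_nest_bend [([0.5365, 0.0019, 0.0591], 0.67)]
red_key_head [([0.4716, -0.3408, 0.0607], 0.75), ([0.5522, -0.3555, 0.0686], 0.6)]
red_key_collar [([0.5532, -0.3543, 0.0299], 0.81), ([0.4688, -0.3421, 0.0329], 0.68)]
blue_key_head [([0.4536, -0.2812, 0.0554], 0.81)]
keyway [([0.5528, -0.0813, 0.0693], 0.69)]
key_block [([0.4608, -0.3084, -0.0007], 0.78)]
charger [([0.5612, 0.0208, 0.0003], 0.66)]
wrist [ 0.30697138 -0.65928498  0.38384456] [-0.24066854 -0.08470923 -0.96690382]
1.15
```

View pics/scene0.png

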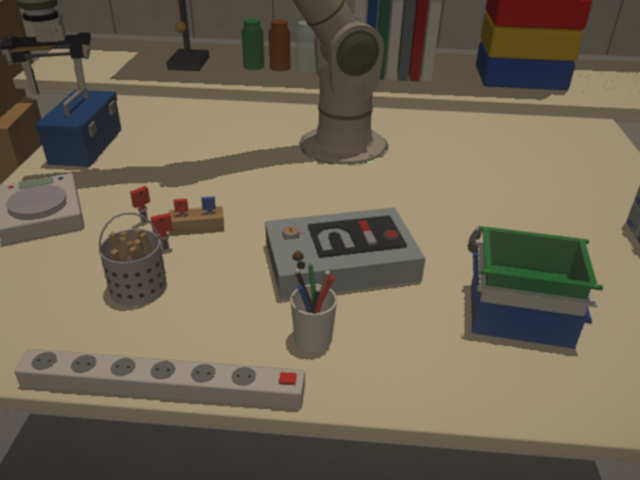

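View pics/side0.png

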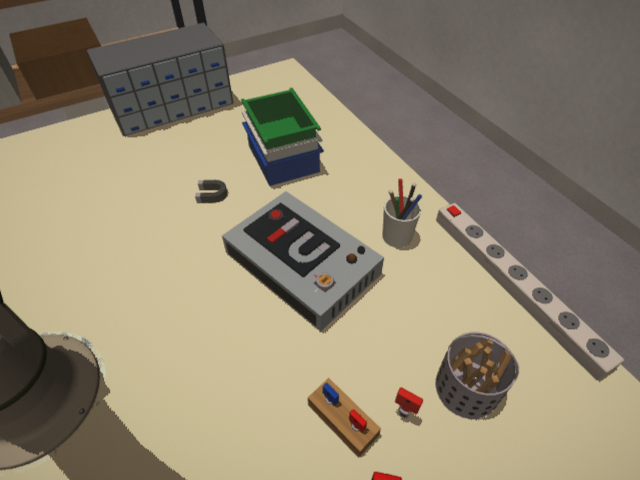

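View pics/wrist0.png

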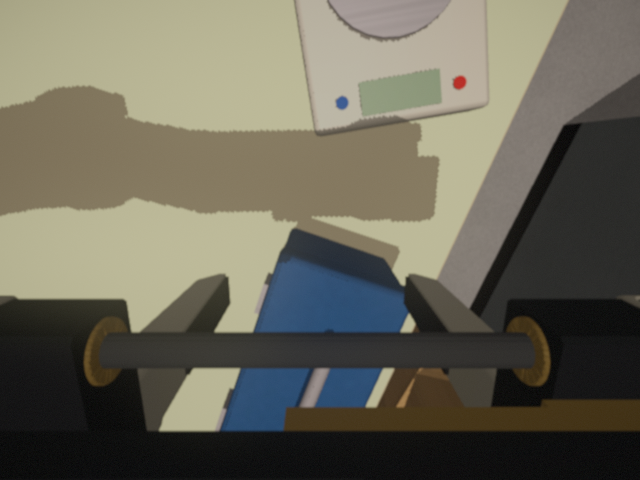

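The scene view shows the charger around (340,250), the key block at (195,220) with the red and blue keys, and two bigger loose red keys at (140,197) and (162,225). The horseshoe is hidden behind the bins at (475,240). The side view shows the horseshoe at (212,190). Next I'll take wrist views over the charger and then the magnet.

Run:
```python
from h import *
p=manip.camera('side')
for n in ['bins','bar_magnet','disc_magnet','pen_cup','caddy']:
    print(n,[(np.round(d['at'],4).tolist(),round(d['confidence'],2)) for d in manip.tip_of(p,n)[:3]])
manip.move_ptp([0.50,-0.06,0.30],down(0)); print(manip.read_t(),manip.read_joints())
p=manip.camera('wrist');save(p,'w1'); print(p['fx'])
for n in ['horseshoe_nest','horseshoe_nest_bend','keyway','bar_magnet','disc_magnet','charger']:
    r=[(np.round(d['at'],4).tolist(),round(d['confidence'],2)) for d in manip.tip_of(p,n)[:3]];print(n,r,proj(p,r[0][0]) if r else '')
manip.move_ptp([0.46,0.25,0.30],down(0)); print(manip.read_t(),manip.read_joints())
p=manip.camera('wrist');save(p,'w2')
for n in ['horseshoe_center','horseshoe_bend']:
    r=[(np.round(d['at'],4).tolist(),round(d['confidence'],2)) for d in manip.tip_of(p,n)[:3]];print(n,r,proj(p,r[0][0]) if r else '')
print(manip.read_t())
import pickle;pickle.dump(p,open('w2.pkl','wb'))
```

```text
bins [([0.6853, 0.3649, -0.0004], 0.68)]
bar_magnet [([0.5436, 0.0728, 0.0615], 0.59)]
disc_magnet [([0.5503, 0.1212, 0.0615], 0.66)]
pen_cup [([0.7898, -0.014, 0.0018], 0.81)]
caddy [([0.6873, -0.3699, -0.0015], 0.61)]
3.8667 [ 0.41014779  0.27410925 -0.50526407  1.97513885  0.16402915  0.93201403
 -0.17950638]
335.90348520640555
horseshoe_nest [([0.5612, 0.0086, 0.0617], 0.97)] [[369.41028259 153.58592305]]
horseshoe_nest_bend [([0.5407, -0.0037, 0.0634], 0.9)] [[351.67298906 164.54702824]]
keyway [] 
bar_magnet [([0.5447, 0.0725, 0.0623], 0.72)] [[356.77130407  94.25828324]]
disc_magnet [([0.5467, 0.1228, 0.0584], 0.74)] [[359.46028178  44.8367849 ]]
charger [([0.5585, 0.0243, 0.0039], 0.92)] [[361.0920876  141.05257448]]
5.4083 [-0.12140441  0.32009759 -0.62738116  1.93164045  0.22812724  0.96071934
 -0.85808264]
horseshoe_center [([0.4694, 0.3271, 0.0099], 0.78)] [[323.46339965 146.3944673 ]]
horseshoe_bend [([0.4929, 0.3128, 0.0101], 0.84)] [[341.31468906 157.63346562]]
5.5583
```

View pics/w1.png

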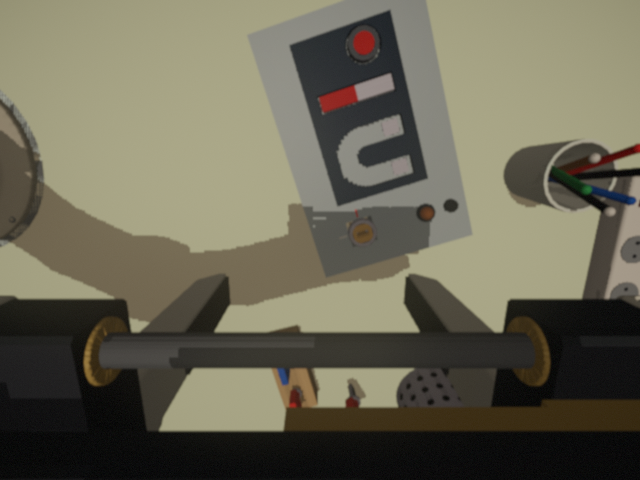

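View pics/w2.png

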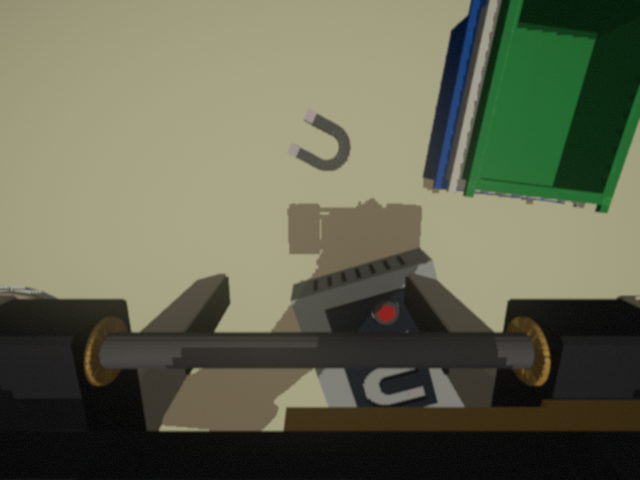

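Run:
```python
from h import *
for n,(a,b,c,d) in {'w1':(240,0,480,280),'w2':(270,90,370,190)}.items():
    im=cv2.imread(f'pics/{n}.png')[b:d,a:c]; s=600/max(im.shape)
    cv2.imwrite(f'pics/{n}z.png',cv2.resize(im,None,fx=600/im.shape[0],fy=600/im.shape[0],interpolation=cv2.INTER_NEAREST))
```

```text
(no output)
```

View pics/w1z.png

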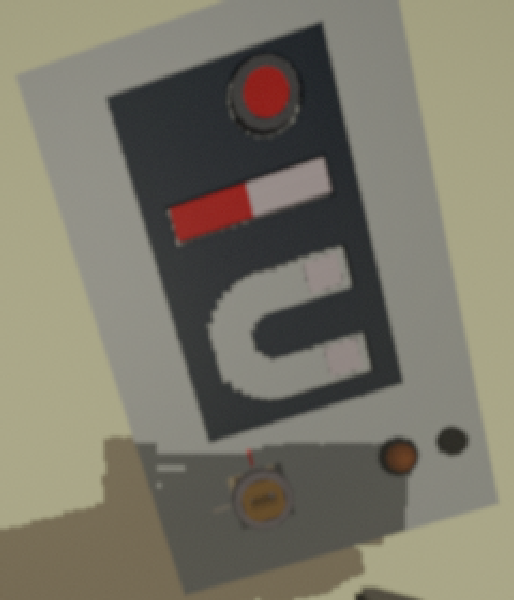

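View pics/w2z.png

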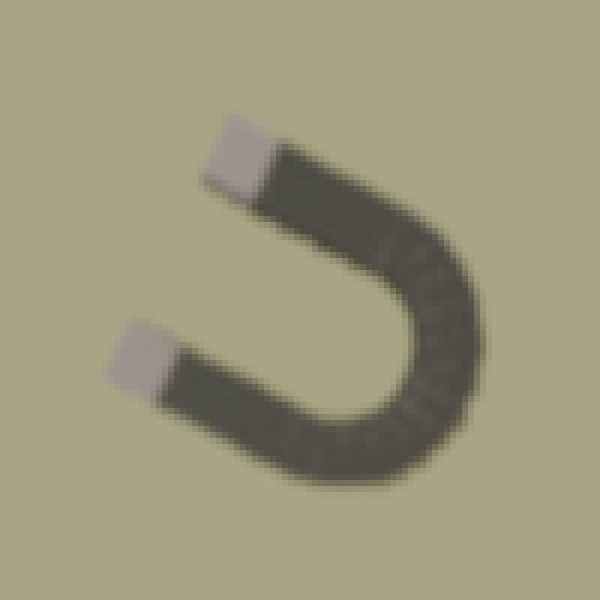

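```bash
cat > fit.py <<'E'
from h import *
from scipy.optimize import minimize
def U(c=0.0):
    a=np.linspace(np.pi/2,3*np.pi/2,25)
    o=[(38+c,30+c),(-4,30+c)]+[(-4+(30+c)*np.cos(t),(30+c)*np.sin(t)) for t in a]+[(-4,-30-c),(38+c,-30-c),(38+c,-16+c),(-4,-16+c)]
    o+=[(-4+(16-c)*np.cos(t),(16-c)*np.sin(t)) for t in a[::-1]]+[(-4,16-c),(38+c,16-c)]
    return np.array(o)/1000
S=4
def rast(p,poly,pose,z):
    c,s=np.cos(pose[2]),np.sin(pose[2])
    xy=poly@np.array([[c,s],[-s,c]])+pose[:2]
    uv=proj(p,np.c_[xy,np.full(len(xy),z)])
    m=np.zeros((480*S//2,640*S),np.uint8)
    cv2.fillPoly(m,[np.round((uv+0.5)*S*16-8).astype(np.int32)],255,shift=4)
    return m
def up(mask): return cv2.resize(mask[:240].astype(np.float32),None,fx=S,fy=S,interpolation=cv2.INTER_LINEAR)>0.5
def fit(p,mask,render,x0):
    T=up(mask)
    def cost(v):
        m=render(p,np.array(v))>0
        return 1-(m&T).sum()/max(1,(m|T).sum())
    sim=np.array([x0]+[np.array(x0)+d for d in np.diag([.006,.006,.12])])
    r=minimize(cost,x0,method='Nelder-Mead',options=dict(initial_simplex=sim,xatol=1e-5,fatol=1e-5,maxiter=300))
    return r.x,1-r.fun
def rmag(z0):
    def f(p,v):
        m=rast(p,U(),v,z0)
        for z in np.linspace(z0,z0+.022,5)[1:]: m=m|rast(p,U(),v,z)
        return m
    return f
rnestA=lambda p,v: rast(p,U(.0+4),v,.070)&rast(p,U(4.),v,.062)
rnestB=lambda p,v: rast(p,U(4.),v,.070)
E
python3 - <<'E'
from fit import *
import pickle
p=pickle.load(open('w2.pkl','rb'))
im=p['image'].astype(int)
bg=np.median(im[100:180,240:280].reshape(-1,3),0)
m=(np.abs(im-bg).sum(2)>60); k=np.zeros_like(m);k[95:180,280:360]=1;m&=k
print(m.sum(),fit(p,m,rmag(0.),[.469,.328,2.58]))
M=R.from_rotvec(np.array(p['rvec']).ravel()).as_matrix()
q=dict(p); q['tvec']=np.array(p['tvec']).ravel()-M@(np.array([.50,-.06,.3])-np.array([.46,.25,.3]))
q['image']=cv2.imread('pics/w1.png')[:,:,::-1]
im=q['image'].astype(int)
m=im.sum(2)>270;k=np.zeros_like(m)
cv2.fillPoly(kk:=np.zeros(m.shape,np.uint8),[np.array([(300,113),(410,92),(424,176),(339,202)])],1)
m=m&(kk>0)
# remove bar: keep biggest comp containing nest
n,l,st,ce=cv2.connectedComponentsWithStats(m.astype(np.uint8));i=1+np.argmax(st[1:,4]);m=l==i;print(st[i],ce[i])
for r in (rnestA,rnestB): print(fit(q,m,r,[.563,.006,.25]))
g=im.sum(2)<190;cv2.fillPoly(kk:=np.zeros(m.shape,np.uint8),[np.array([(275,45),(400,0),(440,178),(335,212)])],1)
g=g&(kk>0); c=max(cv2.findContours(g.astype(np.uint8),0,2)[0],key=cv2.contourArea);rect=cv2.approxPolyDP(c,12,True)[:,0];print(rect)
P=np.array([ray(q,x,.07) for x in rect])[:,:2];print(P.round(4), P.mean(0))
d=np.roll(P,-1,0)-P;print(np.linalg.norm(d,axis=1),np.arctan2(d[:,1],d[:,0]))
E
```

```text
1380 (array([0.47019835, 0.32802368, 2.66732505]), np.float64(0.8222030169704588))
[ 337  115   76   71 2848] [371.72401685 153.37394663]
(array([0.56278649, 0.00679352, 0.29609169]), np.float64(0.9509251810136766))
(array([0.56175892, 0.00676138, 0.29449568]), np.float64(0.9447139723253459))
[[389  11]
 [291  46]
 [338 204]
 [426 177]]
[[ 0.5753  0.1503]
 [ 0.4737  0.1182]
 [ 0.5255 -0.0494]
 [ 0.627  -0.0183]] [0.55038524 0.05021913]
[0.10656682 0.17544145 0.10621438 0.17628073] [-2.8362286  -1.27113043  0.29748452  1.86847131]
```

Run:
```python
from fit import *
import pickle
p=pickle.load(open('w2.pkl','rb'))
im=cv2.GaussianBlur(p['image'],(3,3),0).astype(int)
bg=np.median(im[100:180,240:280].reshape(-1,3),0)
ab=cv2.cvtColor(p['image'],cv2.COLOR_RGB2LAB).astype(int); b0=np.median(ab[100:180,240:280].reshape(-1,3),0)
for t in (14,20,26):
    m=(np.abs(ab-b0).sum(2)>t); k=np.zeros_like(m);k[95:185,280:362]=1;m&=k
    n,l,st,ce=cv2.connectedComponentsWithStats(m.astype(np.uint8));m=l==1+np.argmax(st[1:,4])
    x,i=fit(p,m,rmag(0.),[.469,.328,2.6]);print(t,m.sum(),x,i)
v=rmag(0.)(p,x)
o=cv2.resize(p['image'][:240],None,fx=4,fy=4,interpolation=cv2.INTER_NEAREST)[:,:,::-1].copy()
cv2.drawContours(o,cv2.findContours(v,0,2)[0],-1,(0,0,255),1)
cv2.drawContours(o,cv2.findContours(up(m).astype(np.uint8),0,2)[0],-1,(255,0,0),1)
cv2.imwrite('pics/o2.png',o[380:760,1080:1480])
```

```text
14 1676 [0.4699651  0.32781362 2.64998155] 0.9072095879703725
20 1607 [0.46985403 0.32827958 2.65662473] 0.9279827466687206
26 1528 [0.46984593 0.32834039 2.66745261] 0.9411459993624482
```

View pics/o2.png

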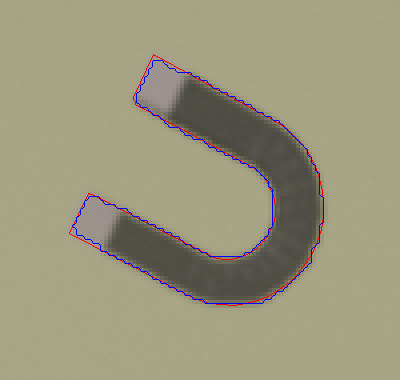

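Run:
```python
from h import *
for dy in (-np.pi/2,np.pi/2):
    a=2.66+dy; b=a-2.664+0.3
    print([None if (q:=manip.solve_ik(P,down(y))) is None else np.round(q,2).tolist() for P,y in (([.467,.33,.2],a),([.467,.33,.014],a),([.566,.008,.2],b),([.566,.008,.076],b))])
for y in (0,1.57,.3,-.3,.3-1.57,.3+1.57,3.14,-2.8):
    print(y,[None if (q:=manip.solve_ik(P,down(y))) is None else np.round(q,2).tolist() for P in ([.471,-.34,.1],[.553,-.083,.12])])
```

```text
[[-0.17, 0.55, -0.8, 1.94, 0.51, 0.87, -0.15], [-0.37, 0.77, -0.52, 2.07, 0.79, 0.51, -0.39], [0.06, 0.44, -0.24, 1.98, 0.15, 0.74, -1.55], [0.02, 0.62, -0.2, 2.07, 0.26, 0.48, -1.64]]
[[-1.21, 0.53, 0.74, 2.0, -0.5, 0.79, -2.23], [-1.06, 0.8, 0.54, 2.12, -0.92, 0.48, -1.86], [0.53, 0.6, -0.96, 1.95, 0.62, 0.92, 1.12], [0.42, 0.75, -0.82, 2.05, 0.85, 0.73, 0.92]]
0 [[0.85, 0.63, -0.47, 2.01, 0.48, 0.61, 0.05], [0.34, 0.57, -0.42, 2.05, 0.4, 0.6, -0.36]]
1.57 [[1.01, 0.69, -0.72, 2.0, 0.69, 0.72, 1.42], [0.58, 0.65, -0.79, 2.04, 0.7, 0.74, 0.92]]
0.3 [[0.83, 0.62, -0.45, 2.01, 0.46, 0.61, 0.37], [0.37, 0.57, -0.47, 2.05, 0.44, 0.62, -0.1]]
-0.3 [[0.85, 0.62, -0.47, 2.01, 0.48, 0.61, -0.25], [0.31, 0.56, -0.37, 2.05, 0.35, 0.59, -0.61]]
-1.27 [[0.82, 0.62, -0.43, 2.01, 0.44, 0.6, -1.18], [0.19, 0.54, -0.21, 2.06, 0.2, 0.56, -1.43]]
1.87 [[1.05, 0.71, -0.8, 2.0, 0.75, 0.75, 1.66], [0.63, 0.68, -0.87, 2.03, 0.75, 0.78, 1.16]]
3.14 [[0.17, 0.65, 0.55, 2.06, -0.6, 0.59, -2.01], [0.78, 0.84, -1.2, 2.02, 0.97, 1.01, 2.22]]
-2.8 [[0.47, 0.59, 0.08, 2.04, -0.09, 0.52, -2.18], [-0.32, 0.6, 0.55, 2.09, -0.55, 0.59, -2.18]]
```

Run:
```python
from h import *
m=np.array([.470,.3283]);yaw=2.66; g=m+.004*np.array([np.cos(yaw),np.sin(yaw)])
o=down(yaw-np.pi/2)
manip.move_ptp([*g,.08],o)
manip.move_l([*g,.0125],rate=.08)
print(manip.read_tcp_pos(),manip.read_t())
manip.clamp(35); print(manip.read_grip_width())
manip.move_l([*g,.14],rate=.15)
print(manip.read_grip_width(),manip.read_contact_force(),manip.read_t())
p=manip.camera('wrist');save(p,'w3')
```

```text
[0.46651174 0.3303672  0.01273459] 7.4833
0.059680522650350676
0.059572988681024536 [ 0.18139419  0.08802658 -2.04368697] 9.1167
```

View pics/w3.png

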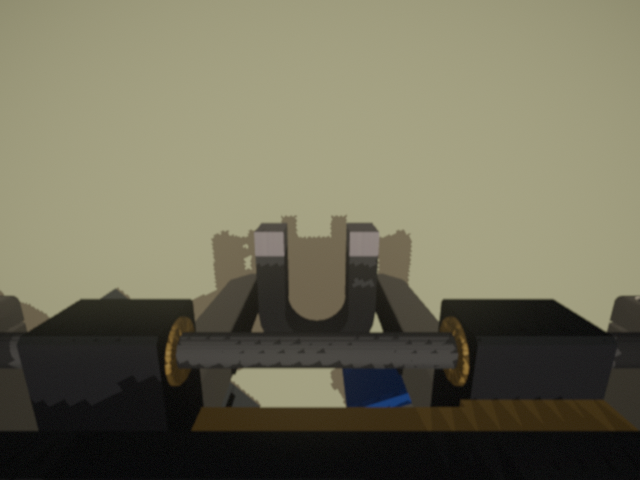

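The magnet is held level, with its pole ends at (271,242) and (363,242). Next I'll move above the nest and check both poses from there.

Run:
```python
from fit import *
import pickle
n=np.array([.5625,.0068]);yaw=.296
g=n+.004*np.array([np.cos(yaw),np.sin(yaw)])
manip.move_ptp([*g,.16],down(yaw-np.pi/2))
print(manip.read_t(),manip.read_tcp_pos(),manip.read_grip_width())
p=manip.camera('wrist');save(p,'w4');pickle.dump(p,open('w4.pkl','wb'))
o=p['image'][:,:,::-1].copy()
c,s=np.cos(yaw),np.sin(yaw);A=U()@np.array([[c,s],[-s,c]])+n
cv2.polylines(o,[np.round(proj(p,np.c_[A,np.full(len(A),.16+.0095)])).astype(int)],True,(0,0,255))
A=U(4.)@np.array([[c,s],[-s,c]])+n
cv2.polylines(o,[np.round(proj(p,np.c_[A,np.full(len(A),.07)])).astype(int)],True,(0,255,0))
cv2.imwrite('pics/o4.png',o)
```

```text
10.4417 [0.56610522 0.00940253 0.15959319] 0.059561301344537715
```

View pics/o4.png

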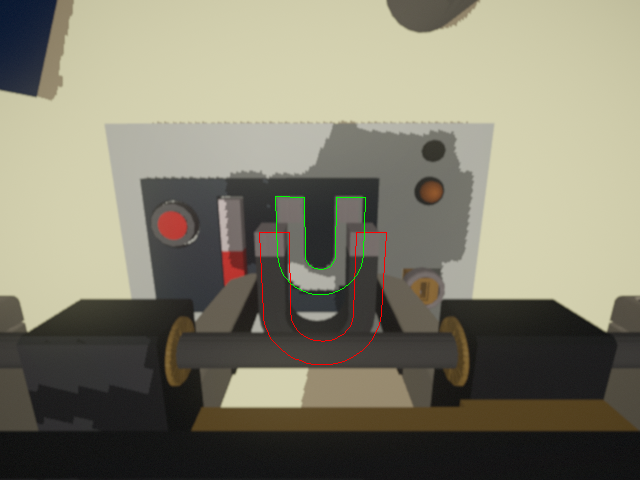

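Run:
```python
import cv2,numpy as np
im=cv2.imread('pics/w4.png')[180:380,220:420];o=cv2.imread('pics/o4.png')[180:380,220:420]
f=lambda a:cv2.resize(a,(400,400),interpolation=cv2.INTER_NEAREST)
cv2.imwrite('pics/z4.png',np.hstack([f(im),f(o)]))
```

```text
(no output)
```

View pics/z4.png

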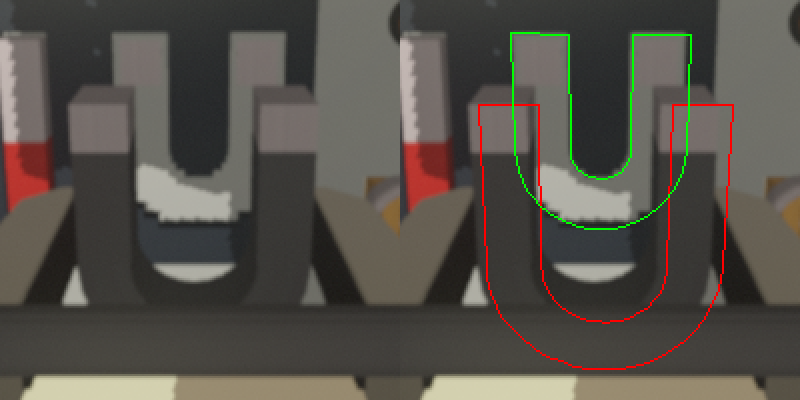

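Run:
```python
from h import *
n=np.array([.5627,.0068]);yaw=.296
g=n+.004*np.array([np.cos(yaw),np.sin(yaw)])
manip.move_l([*g,.092],rate=.1)
r=manip.move_l([*g,.0742],rate=.03,force_limit=6)
print(r,manip.read_t(),manip.read_tcp_pos(),manip.read_contact_force(),manip.read_torque())
p=manip.camera('wrist');save(p,'w5');p=manip.camera('side');save(p,'s5')
```

```text
True 11.9 [0.56630554 0.00794404 0.07458397] [-1.66809319 -0.20853074  5.99586945] [0.07758245 0.11767516 0.01905629]
```

View pics/w5.png

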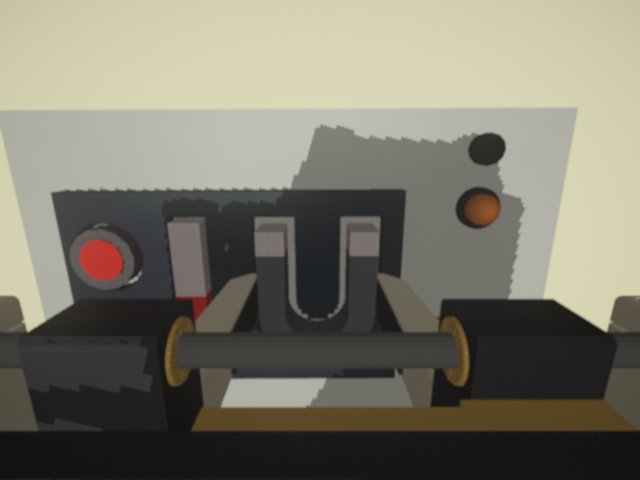

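It reached z = 0.0746 with 6 N of contact, so the magnet is on the nest floor. The poles at (270,240) and (362,240) sit inside the nest outline. I'll raise 1 mm so the fingers clear the bar magnet, then open.

Run:
```python
from h import *
import pickle
x=manip.read_tcp_pos()
manip.move_l([x[0],x[1],.0757],rate=.05)
manip.open();print(manip.read_t(),manip.read_contact_force(),manip.read_grip_width())
manip.move_l([x[0],x[1],.16],rate=.2)
p=manip.camera('wrist');save(p,'w6');pickle.dump(p,open('w6.pkl','wb'))
# view of key block, yaw 0: camera at +y
manip.move_ptp([.45,-.40,.26],down(0))
p=manip.camera('wrist');save(p,'w7');pickle.dump(p,open('w7.pkl','wb'))
for n in ['red_key_head','red_key_collar','blue_key_head','key_block']:
    for d in manip.tip_of(p,n)[:3]: print(n,np.round(d['at'],4).tolist(),round(d['confidence'],2),proj(p,d['at'])[0].round())
print(manip.read_t())
```

```text
12.9833 [ 0.03990499  0.64650548 -0.20436887] 0.09303273962234491
red_key_head [0.4565, -0.4317, 0.0654] 0.77 [322. 249.]
red_key_head [0.5596, -0.3541, 0.0642] 0.68 [420. 178.]
red_key_head [0.4661, -0.3419, 0.062] 0.55 [332. 166.]
red_key_collar [0.5517, -0.3536, 0.0352] 0.98 [406. 176.]
red_key_collar [0.4707, -0.341, 0.0364] 0.8 [335. 165.]
red_key_collar [0.6809, -0.3721, 0.0015] 0.42 [501. 189.]
blue_key_head [0.4526, -0.2819, 0.0613] 0.96 [319. 106.]
key_block [0.4605, -0.3057, 0.0012] 0.73 [325. 134.]
15.4917
```

View pics/w6.png

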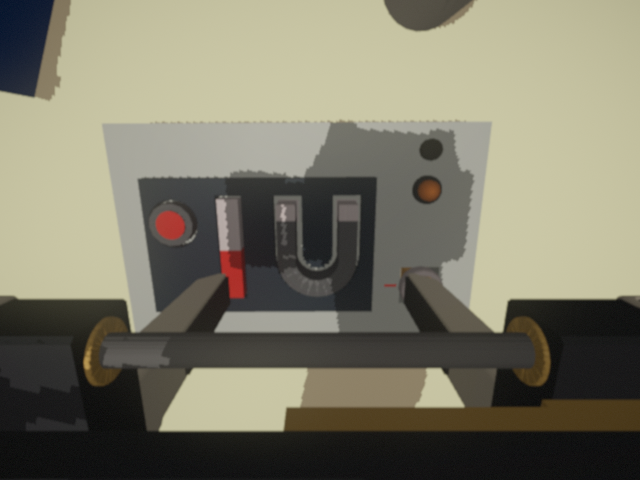

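View pics/w7.png

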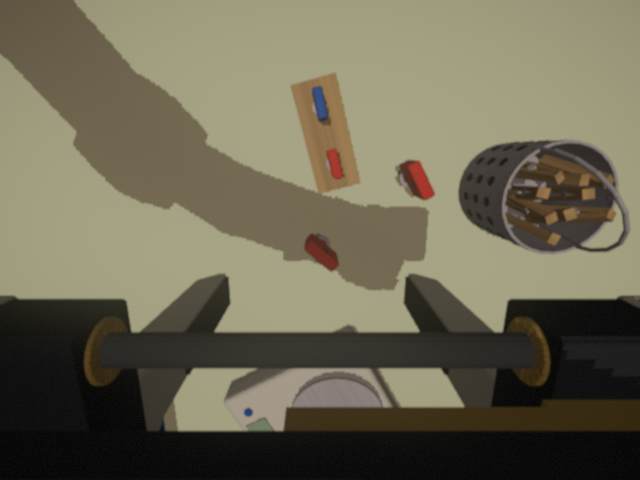

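```bash
cat >> fit.py <<'E'
def rect(a,b): return np.array([(-a,-b),(a,-b),(a,b),(-a,b)])/2000
def rbox(a,b,z0,z1):
    def f(p,v):
        m=rast(p,rect(a,b),v,z0)
        for z in np.linspace(z0,z1,7)[1:]: m=m|rast(p,rect(a,b),v,z)
        return m
    return f
E
python3 - <<'E'
from fit import *
import pickle
p=pickle.load(open('w7.pkl','rb'));im=p['image'].astype(int);hsv=cv2.cvtColor(p['image'],cv2.COLOR_RGB2HSV).astype(int)
k=np.zeros(im.shape[:2],bool);k[65:200,285:365]=1
red=(im[...,0]-im[...,1]>70)&k&(hsv[...,0]<8)|(im[...,0]-im[...,1]>70)&k&(hsv[...,0]>170)
red[:,:320]=0
blue=(im[...,2]-im[...,0]>30)&k
print(red.sum(),blue.sum())
vr=fit(p,red,rbox(30,10,.046,.076),[.470,-.341,1.8]);vb=fit(p,blue,rbox(30,10,.046,.076),[.4526,-.282,1.8])
print('red',vr);print('blue',vb)
print(np.median(im[120:130,310:320].reshape(-1,3),0),np.median(im[60:70,300:310].reshape(-1,3),0))
wood=((im[...,0]-im[...,2]>55)&k|red|blue).astype(np.uint8)
n,l,st,ce=cv2.connectedComponentsWithStats(cv2.morphologyEx(wood,cv2.MORPH_CLOSE,np.ones((7,7))));w=l==1+np.argmax(st[1:,4])
vw=fit(p,w,rbox(50,120,.0,.036),[.461,-.307,.25]);print('block',w.sum(),vw)
v=vw[0];c,s=np.cos(v[2]),np.sin(v[2])
for y in (-.03,.03): print(v[:2]+y*np.array([-s,c]))
o=cv2.resize(p['image'][:240],None,fx=4,fy=4,interpolation=cv2.INTER_NEAREST)[:,:,::-1].copy()
for m in (rbox(30,10,.046,.076)(p,vr[0]),rbox(30,10,.046,.076)(p,vb[0]),rbox(50,120,0,.036)(p,vw[0])):
    cv2.drawContours(o,cv2.findContours(m,0,2)[0],-1,(0,255,0),1)
cv2.drawContours(o,cv2.findContours(up(w).astype(np.uint8),0,2)[0],-1,(255,0,0),1)
cv2.imwrite('pics/o7.png',o[240:820,1120:1480])
E
```

```text
258 281
red (array([ 0.46824409, -0.33876691,  1.89534592]), np.float64(0.783902345985123))
blue (array([ 0.45314344, -0.27968599,  1.7289061 ]), np.float64(0.7149234693877551))
[139. 111.  74.] [165. 162. 131.]
block 4914 (array([ 0.46092474, -0.30978125,  0.250346  ]), np.float64(0.948309971290019))
[ 0.46835692 -0.33884606]
[ 0.45349256 -0.28071645]
```

View pics/o7.png

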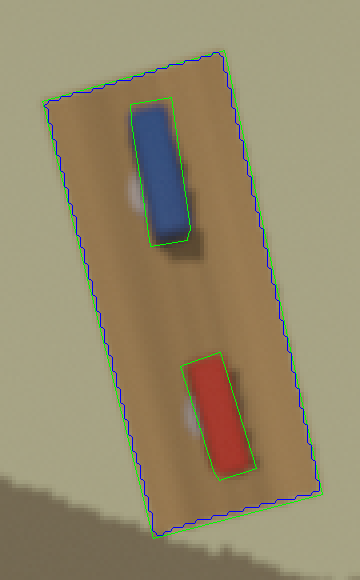

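Run:
```python
from fit import *
import pickle
p=pickle.load(open('w7.pkl','rb'))
o=cv2.resize(p['image'][:270],None,fx=3,fy=3,interpolation=cv2.INTER_CUBIC)[:,:,::-1].copy()
g=np.array([.4684,-.339]);yaw=.265;u=np.array([np.cos(yaw),np.sin(yaw)]);v=np.array([-u[1],u[0]])
for s in (-1,1):
  for z,c in ((.042,(0,255,0)),(.07,(0,255,255))):
    q=np.array([g+s*a*u+b*v for a,b in ((.0465,-.0075),(.0465,.0075),(.064,.0075),(.064,-.0075))])
    cv2.polylines(o,[np.round(proj(p,np.c_[q,np.full(4,z)])*3).astype(int)],True,c)
cv2.imwrite('pics/o8.png',o[200:800,750:1400])
```

```text
(no output)
```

View pics/o8.png

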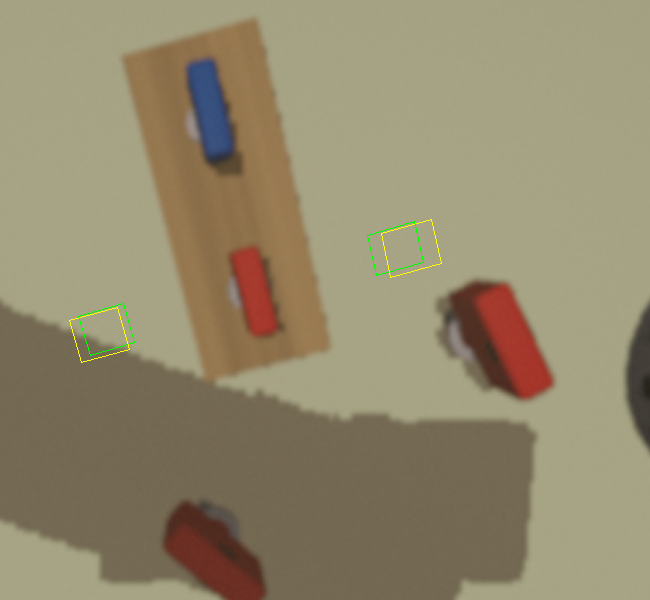

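Run:
```python
from fit import *
import pickle
g=np.array([.4684,-.339]);yaw=.265
manip.move_ptp([*g,.10],down(yaw))
manip.move_l([*g,.0425],rate=.08)
manip.clamp(20);print(manip.read_grip_width(),manip.read_contact_force(),manip.read_tcp_pos())
r=manip.move_l([*g,.10],rate=.08)
print(r,manip.read_grip_width(),manip.read_contact_force(),manip.read_t())
p=manip.camera('side');save(p,'s9')
p=manip.camera('wrist');save(p,'w9')
p=pickle.load(open('w2.pkl','rb'))
M=R.from_rotvec(np.array(p['rvec']).ravel()).as_matrix()
q=dict(p); q['tvec']=np.array(p['tvec']).ravel()-M@(np.array([.50,-.06,.3])-np.array([.46,.25,.3]))
print(ray(q,(363.2,232.9),.073))
```

```text
0.009913981327202587 [-0.22321161 -0.64724568 -0.16792633] [ 0.46836757 -0.33899362  0.04248578]
False 0.01017883792123733 [-0.70723319 -0.85573047 -0.41966917] 19.2
[ 0.55600315 -0.08389946  0.073     ]
```

View pics/w9.png

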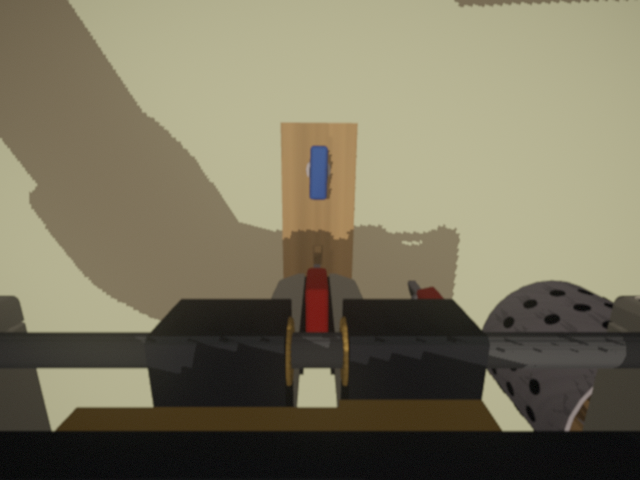

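View pics/s9.png

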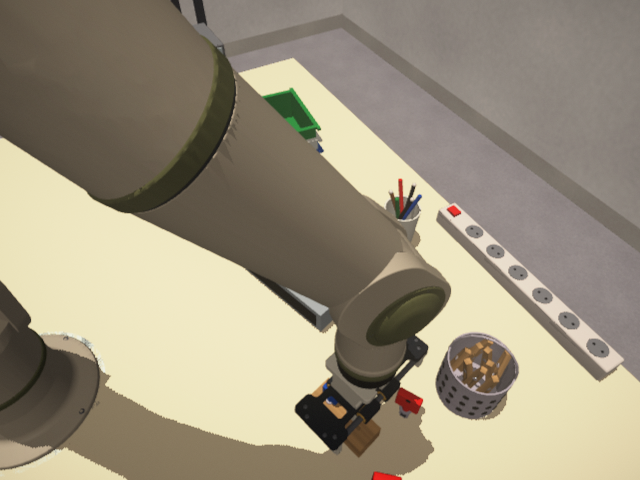

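Run:
```python
from fit import *
import pickle
p=manip.camera('wrist');t=manip.read_tcp_pos();Ro=R.from_rotvec(manip.read_orientation()).as_matrix()
print(t,Ro.round(3).tolist())
for dy in (-.015,.0,.015):
    print(dy,proj(p,[t+Ro@[0,dy,-.0338],t+Ro@[-.005,dy,-.0338],t+Ro@[.005,dy,-.0338]]).round(1).tolist())
im=p['image'][230:360,260:380];cv2.imwrite('pics/z9.png',cv2.resize(im[:,:,::-1],None,fx=5,fy=5,interpolation=cv2.INTER_NEAREST))
yaw=1.867; k=np.array([.5555,-.0837]); ty=np.array([np.sin(yaw),-np.cos(yaw)])
manip.move_ptp([*(k+.075*ty),.17],down(yaw))
p=manip.camera('wrist');save(p,'w10');pickle.dump(p,open('w10.pkl','wb'))
print(manip.read_tcp_pos(),manip.read_t(),proj(p,[*k,.073]))
for d in manip.tip_of(p,'keyway'): print(d)
im=p['image'][:300,170:470];cv2.imwrite('pics/z10.png',cv2.resize(im[:,:,::-1],None,fx=2,fy=2,interpolation=cv2.INTER_NEAREST))
```

```text
[ 0.46813037 -0.33880652  0.09944602] [[0.965, 0.262, -0.001], [0.262, -0.965, 0.001], [-0.001, -0.001, -1.0]]
-0.015 [[317.7, 291.4], [305.8, 291.5], [329.5, 291.4]]
0.0 [[317.7, 323.6], [306.2, 323.6], [329.3, 323.6]]
0.015 [[317.7, 354.1], [306.5, 354.1], [329.0, 354.0]]
[ 0.62665196 -0.06357242  0.16930688] 20.6417 [[316.62735279 147.83737758]]
{'at': [0.5547, -0.0884, 0.0725], 'confidence': 0.75}
```

View pics/z9.png

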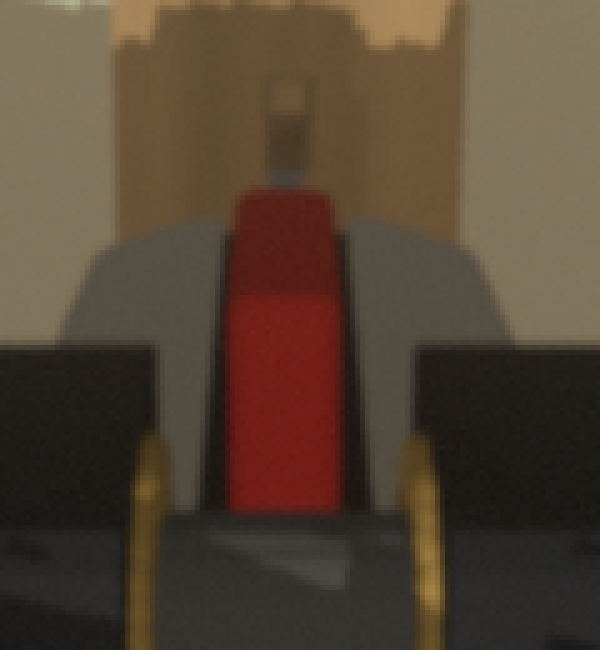

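View pics/z10.png

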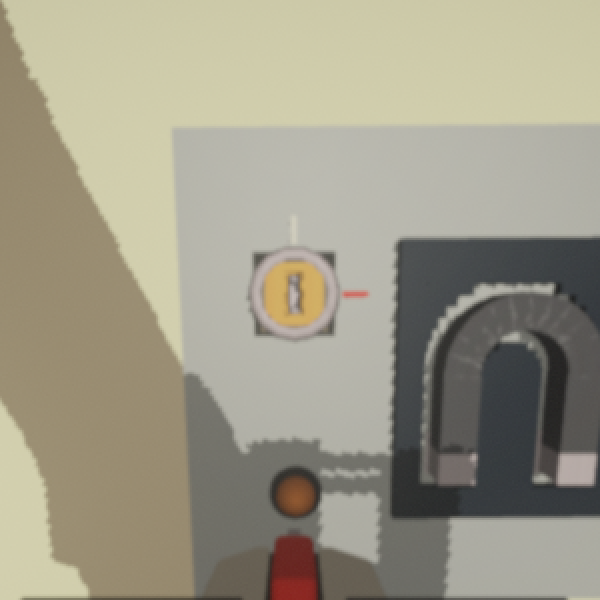

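Run:
```python
from fit import *
import pickle
p=pickle.load(open('w10.pkl','rb'))
def circ(r,n=60):
    a=np.linspace(0,2*np.pi,n);return np.c_[np.cos(a),np.sin(a)]*r
im=p['image'].astype(int);hsv=cv2.cvtColor(p['image'],cv2.COLOR_RGB2HSV)
k=np.zeros(im.shape[:2],np.uint8);k[120:175,290:345]=1
b=(((im[...,0]-im[...,2])>60)&(k>0)).astype(np.uint8)
b=cv2.morphologyEx(b,cv2.MORPH_CLOSE,np.ones((9,9)));
c=max(cv2.findContours(b,0,2)[0],key=cv2.contourArea);(x,y),r=cv2.minEnclosingCircle(c);m=cv2.moments(c)
cen=(m['m10']/m['m00'],m['m01']/m['m00']);print((x,y),r,cen,ray(p,cen,.073),ray(p,(x,y),.073))
g=cv2.resize(p['image'][125:172,293:342],None,fx=12,fy=12,interpolation=cv2.INTER_CUBIC)[:,:,::-1]
cv2.imwrite('pics/k10.png',g)
manip.dwell(.1);print(manip.read_tcp_pos(),manip.read_t(),manip.read_contact_force())
```

```text
(316.5, 146.5) 16.80783462524414 (316.5970812182741, 146.45939086294416) [ 0.55455263 -0.08400828  0.073     ] [ 0.55460165 -0.08406958  0.073     ]
[ 0.62689897 -0.06309466  0.16967407] 20.7917 [ 0.94510304 -0.4378126  -0.46721006]
```

View pics/k10.png

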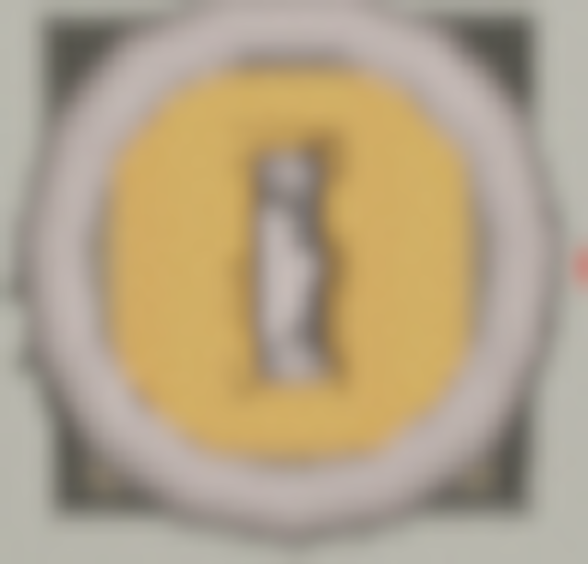

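Run:
```python
from h import *
yaw=1.867; k=np.array([.5550,-.0839]); ty=np.array([np.sin(yaw),-np.cos(yaw)])
T=k+.001*ty
manip.move_ptp([*T,.125],down(yaw)); 
manip.move_l([*T,.109],rate=.05);manip.dwell(.2)
print(T,manip.read_tcp_pos(),manip.read_contact_force(),manip.read_t())
p=manip.camera('wrist');save(p,'w11')
p=manip.camera('scene');save(p,'c11')
im=p['image'][190:290,250:350];cv2.imwrite('pics/zc11.png',cv2.resize(im[:,:,::-1],None,fx=6,fy=6,interpolation=cv2.INTER_CUBIC))
p=manip.camera('side')
im=p['image'][220:340,260:400];cv2.imwrite('pics/zs11.png',cv2.resize(im[:,:,::-1],None,fx=5,fy=5,interpolation=cv2.INTER_CUBIC))
```

```text
[ 0.55595645 -0.08360811] [ 0.55615237 -0.08346712  0.10917482] [ 0.46389927  0.42879375 -0.79815561] 21.9
```

View pics/zc11.png

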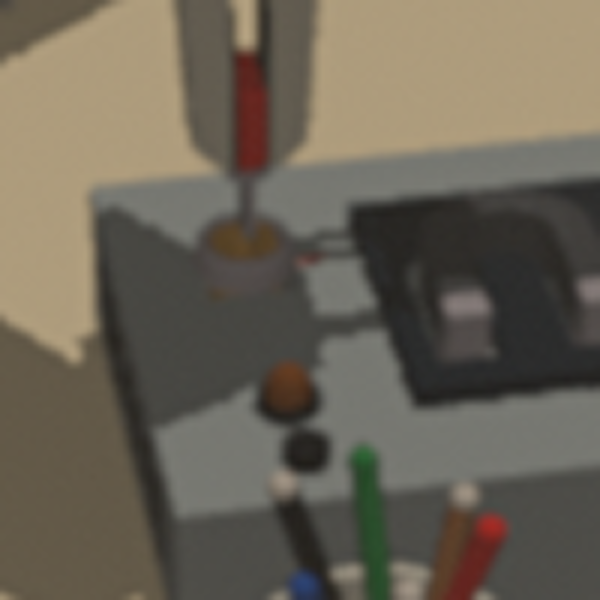

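View pics/zs11.png

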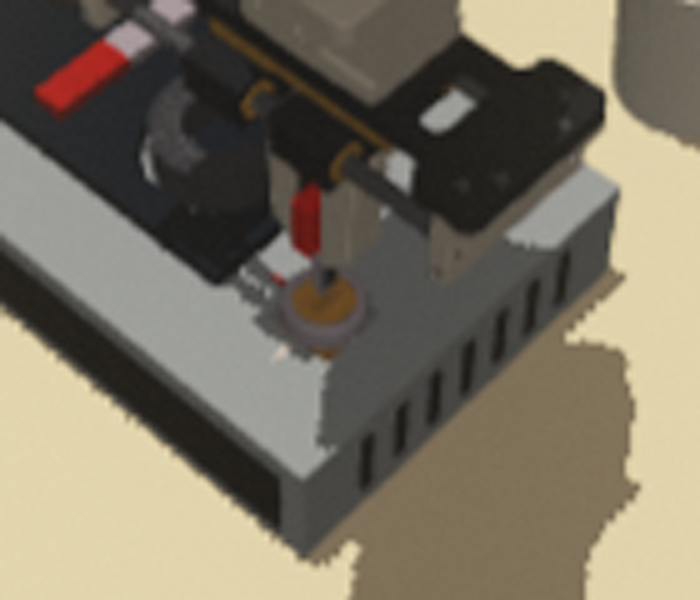

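View pics/w11.png

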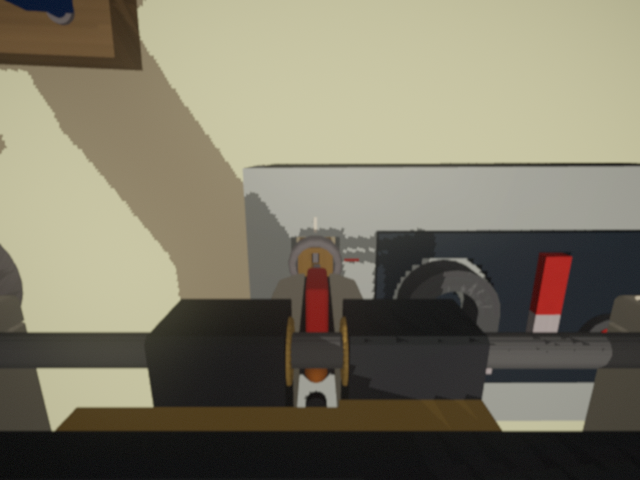

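The blade tip is over the middle of the brass face in the scene, side and wrist views. I'll lower it gently now.

Run:
```python
from h import *
yaw=1.867; k=np.array([.5550,-.0839]); ty=np.array([np.sin(yaw),-np.cos(yaw)])
T=k+.001*ty
r=manip.move_l([*T,.0795],rate=.025,force_limit=5)
print(r,manip.read_tcp_pos(),manip.read_contact_force().round(2),manip.read_torque().round(3),manip.read_grip_width(),manip.read_t())
```

```text
True [ 0.55514138 -0.0843481   0.09523629] [-0.33 -0.41 -1.03] [-0.119  0.026  0.038] 0.009334416744837225 22.7
```

```bash
cat > rock.py <<'E'
from h import *
yaw=1.867; k=np.array([.5550,-.0839]); ty=np.array([np.sin(yaw),-np.cos(yaw)])
def show(s=''): print(s,manip.read_tcp_pos().round(4),manip.read_contact_force().round(1),round(manip.read_grip_width(),4),round(manip.read_t(),2),flush=True)
E
python3 - <<'E'
from rock import *
T=k+.001*ty
manip.clamp(30); show('clamp')
for i in range(4):
    z=manip.read_tcp_pos()[2]
    r=manip.move_l([*T,max(.0785,z-.012)],rate=.03,force_limit=11); show(f'push{r}')
    z=manip.read_tcp_pos()[2]
    if z<.0805: break
    for s in (1.5,-1.5,0):
        manip.move_l([*(T+s*.001*ty),z-.002],rate=.03,force_limit=14); show(f'rock{s}')
E
```

```text
clamp [ 0.5555 -0.0842  0.0957] [-1.8 -0.8 -0.1] 0.0098 22.92
pushFalse [ 0.5557 -0.0841  0.0834] [-1.4 -3.  -0.9] 0.01 23.48
rock1.5 [ 0.5561 -0.084   0.0812] [-5.7 -3.7  4.3] 0.0097 23.73
rock-1.5 [ 0.5554 -0.0842  0.0816] [ 2.2 -3.2 -2. ] 0.0099 23.98
rock0 [ 0.5558 -0.084   0.0815] [-0.2 -5.1  1.9] 0.0098 24.23
pushFalse [ 0.5559 -0.084   0.0792] [-3.2 -4.9 11.9] 0.0101 24.48
```

Run:
```python
from rock import *
T=k+.001*ty+np.array([0,-.0002])
for s in (1.5,-1.5,0):
    manip.move_l([*(T+s*.001*ty),.0775],rate=.03,force_limit=15); show(f'rock{s}')
manip.move_l([*T,.0765],rate=.03,force_limit=15);show('push')
for n in ('side','scene'):
    p=manip.camera(n); 
    im=p['image'][220:340,260:400] if n=='side' else p['image'][190:290,250:350];cv2.imwrite(f'pics/z12{n}.png',cv2.resize(im[:,:,::-1],None,fx=5,fy=5,interpolation=cv2.INTER_CUBIC))
```

```text
rock1.5 [ 0.5566 -0.0838  0.0788] [-8.5 -6.  20.6] 0.0097 24.73
rock-1.5 [ 0.5562 -0.0839  0.0789] [-0.6 -3.8 13.5] 0.0099 24.98
rock0 [ 0.5563 -0.0839  0.0788] [-3.8 -4.5 19. ] 0.0098 25.23
push [ 0.5565 -0.0839  0.0786] [-6.2 -6.  27.9] 0.0097 25.48
```

View pics/z12side.png

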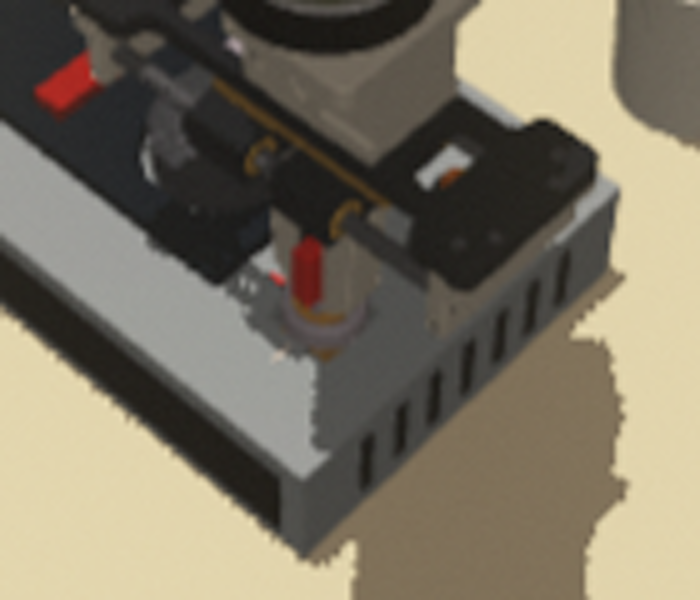

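View pics/z12scene.png

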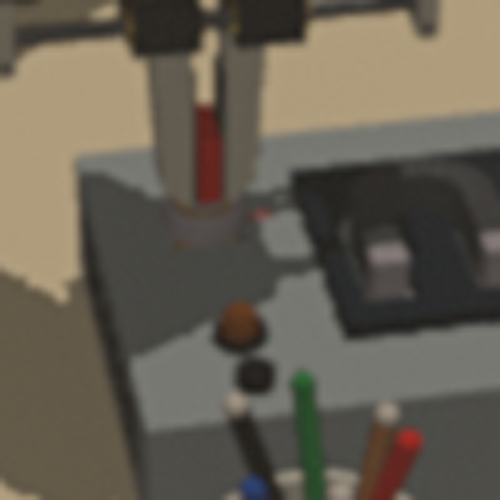

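Run:
```python
from rock import *
kc=np.array([.5553,-.0841])
def go(y,z,rate=.02):
    t=np.array([np.sin(y),-np.cos(y)]); return manip.move_l([*(kc+.001*t),z],down(y),rate=rate)
def yawnow():
    M=R.from_rotvec(manip.read_orientation()).as_matrix();return np.arctan2(M[1,0],M[0,0])
go(1.867,.0779);show('relax')
for d in (.15,.3,.45):
    go(1.867-d,.0779);show(d);print(yawnow()-1.867,manip.read_torque().round(3))
```

```text
relax [ 0.5565 -0.0839  0.0789] [-1.8 -4.2 14.2] 0.0099 25.82
0.15 [ 0.5566 -0.0841  0.0789] [-1.6 -5.5 12.8] 0.0099 26.12
-0.15052112844661747 [-1.1    0.468  0.02 ]
0.3 [ 0.5567 -0.0843  0.0789] [-2.8 -4.5 12.6] 0.0098 26.43
-0.30048252309292867 [-1.226  0.401  0.133]
0.45 [ 0.5567 -0.0845  0.0789] [-2.5 -5.5 13. ] 0.0094 26.73
-0.45051775226809143 [-1.21   0.378  0.028]
```

Run:
```python
from rock import *
p=manip.camera('wrist');im=p['image'][230:390,220:420];cv2.imwrite('pics/z13.png',cv2.resize(im[:,:,::-1],None,fx=3,fy=3,interpolation=cv2.INTER_CUBIC))
p=manip.camera('side');im=p['image'][220:340,260:400];cv2.imwrite('pics/s13.png',cv2.resize(im[:,:,::-1],None,fx=4,fy=4,interpolation=cv2.INTER_CUBIC))
```

```text
(no output)
```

View pics/z13.png

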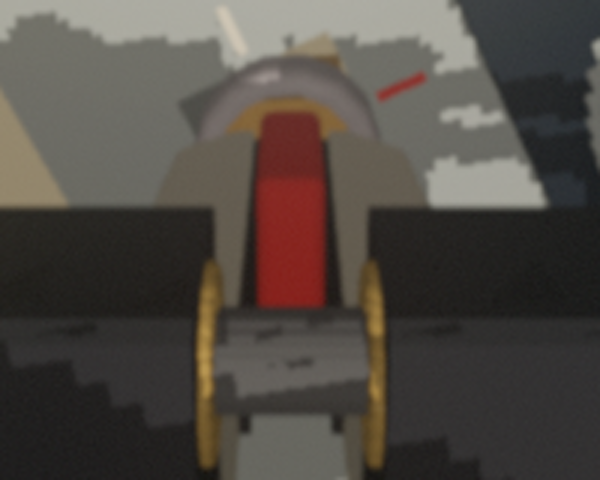

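View pics/s13.png

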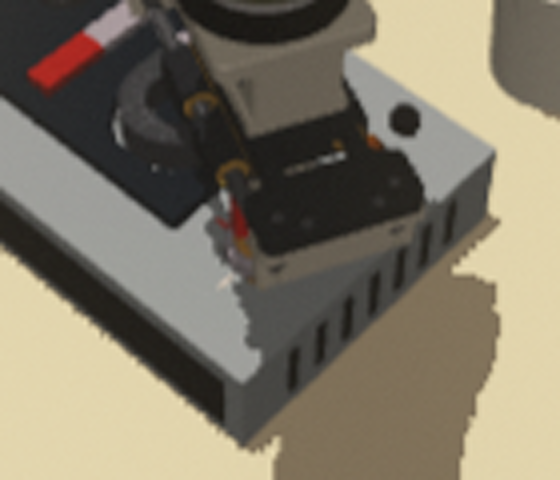

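The head has turned 0.45 rad with the jaws relative to the charger's markings, so the switch is unlocked and the key is home. I'll keep turning.

Run:
```python
from rock import *
kc=np.array([.5552,-.0843])
def go(y,z,rate=.02):
    t=np.array([np.sin(y),-np.cos(y)]); return manip.move_l([*(kc+.001*t),z],down(y),rate=rate)
for d in (.7,.95,1.2,1.4,1.55,1.62,1.68):
    go(1.867-d,.0779);show(d)
    M=R.from_rotvec(manip.read_orientation()).as_matrix();print(round(1.867-np.arctan2(M[1,0],M[0,0]),3),manip.read_torque().round(3),manip.read_joints()[6].round(2))
for n in ('wrist','side','scene'): save(manip.camera(n),'f'+n)
```

```text
0.7 [ 0.5566 -0.085   0.0789] [-1.9 -5.5 12.4] 0.0098 27.23
0.7 [-1.289  0.359 -0.021] 0.51
0.95 [ 0.5564 -0.0854  0.0789] [-2.5 -6.  12.4] 0.0095 27.62
0.95 [-1.341  0.436  0.027] 0.31
1.2 [ 0.5562 -0.0856  0.0789] [-2.6 -5.8 12.7] 0.01 28.02
1.2 [-1.424  0.47   0.075] 0.12
1.4 [ 0.556  -0.0857  0.0788] [-1.8 -5.6 13.1] 0.0097 28.38
1.401 [-1.401  0.532  0.093] -0.03
1.55 [ 0.5558 -0.0858  0.0789] [-2.4 -5.9 13. ] 0.0102 28.68
1.551 [-1.413  0.474  0.064] -0.14
1.62 [ 0.5558 -0.0858  0.0788] [-2.2 -5.3 14.7] 0.0097 28.93
1.621 [-1.397  0.611  0.101] -0.19
1.68 [ 0.5557 -0.0858  0.0789] [-1.8 -5.8 14. ] 0.0098 29.18
1.681 [-1.446  0.552  0.075] -0.23
```

View pics/fwrist.png

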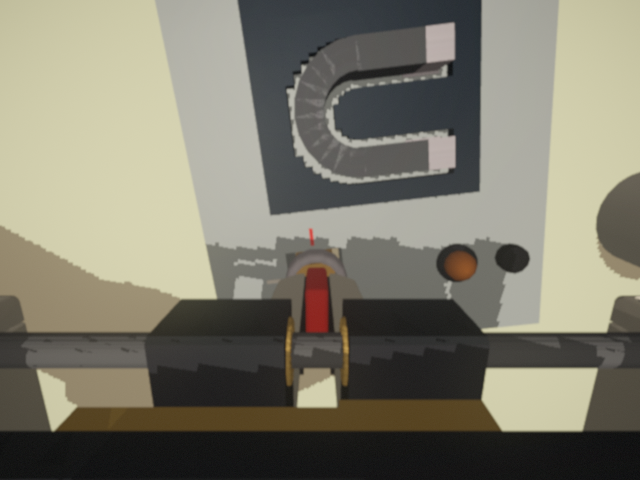

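View pics/fscene.png

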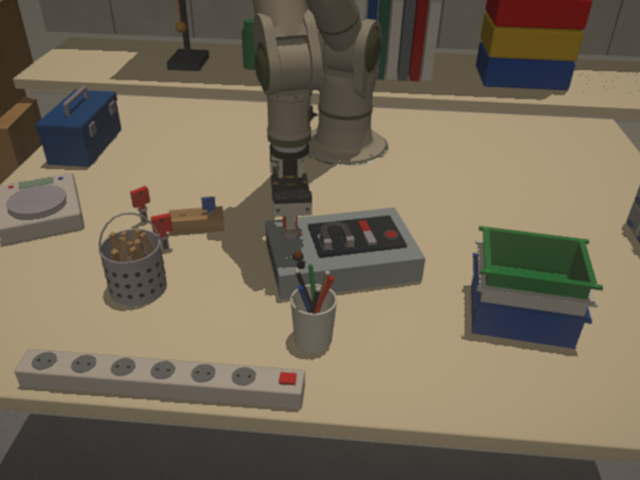

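Run:
```python
from rock import *
manip.dwell(.6);show('end');print(manip.read_torque())
p=manip.camera('wrist');save(p,'g')
im=p['image'][210:350,250:390];cv2.imwrite('pics/zg.png',cv2.resize(im[:,:,::-1],None,fx=4,fy=4,interpolation=cv2.INTER_CUBIC))
```

```text
end [ 0.5557 -0.0859  0.0788] [-2.8 -5.3 13.4] 0.0097 29.93
[-1.43373522  0.66197721  0.09683693]
```

View pics/zg.png

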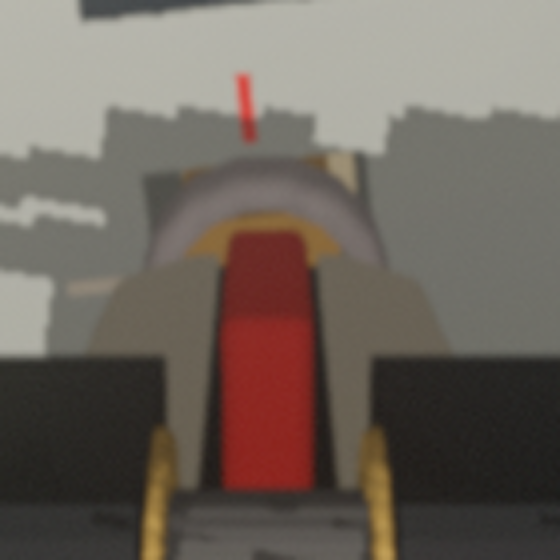

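```bash
python3 -c "
from h import *
print(manip.finish_job(),manip.read_t(),manip.read_grip_width())"
```

```text
the job is handed in; nothing more can be done
the job is handed in; nothing more can be done
```

I seated the horseshoe magnet in its nest and let go of it. The red key is home in the switch, turned clockwise to about the stop and still gripped. I handed the job in at about 30 s of the 67 s, and no verdict was reported.

**Magnet:** I lowered it until it touched down at the nest floor height. Later wrist pictures show it flat inside the nest outline, with the bar and disc magnets in their nests.

**Key:** I took the small red key from the block and pushed it past the pins with rocking. It stopped at 15 to 28 N, within about 1 mm of the height I had worked out for home. The switch then unlocked. The jaws turned 1.68 rad and the head turned with them. Allowing for the 0.1 rad of play, the switch should be at about 1.5 to 1.57 rad.

**Last checks:**
- The push was about 13 N and the grip width 9.7 mm, with the grip set to 30 N.
- The moment about the vertical stayed near 0.1 N m without a clear rise at the stop, so the stop itself is inferred from the angle.
- The final scene picture showed the blue key, bins, caddy, pen cup and the two larger red keys where they started.

One disagreement came up along the way. A wrist picture put the held magnet about 2.7 mm sideways of where I predicted. Part of that was the arm not having settled when the picture was taken. The magnet went into the nest without trouble.

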